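Shim the rocking bench grinder

ROBOT

A 6-joint arm with a two-finger parallel gripper is mounted at the origin on a cart in front of the work surface, level with it; the furniture and walls round the work are solid. World frame = base frame: x ahead of the robot, y to its left, z up, the work surface at z = 0. Lengths are in m, angles in rad, forces in N, time in s.
With the tool pointing down it reaches from about 0.375 to 0.75 m from the base axis. Payload 9 kg.
Tool frame: the origin (TCP) lies midway between the tips of the shut fingers; the grasp point (between the pads) lies 19 mm behind it; z points along the fingers, y is the line along which they close (so a half turn about z gives the same grasp; the last joint's range is limited). The gripper opens to 85 mm and grips with 20 to 120 N. Pads are 22 mm wide; open, the fingers measure 114 mm over their backs; the gripper's body (76 mm by 85 mm) begins 54 mm behind the grasp point. The pads swing forward as they close: fully open they stand 13 mm farther back than shut.
Start: joints at [1.013, 0.104, 0.097, 1.564, 0, 1.353], TCP at [0.2, 0.566, 0.231] pointing down, gripper open.
Joint ranges: [-2.99, 2.99], [-0.84, 1.86], [-1.1, 1.16], [-1.84, 2.11], [-1.51, 1.56], [-3.14, 3.14]. Speed limits (rad/s): [2.22, 2.22, 2.57, 3.14, 3.14, 3.14].

INTERFACE

Orientations are given as a unit quaternion [x, y, z, w].
In Python, from station import bot, camera, calibration gives the robot as it stands. The module is installed in compiled form; this text tells all that it offers.
- The arm moves only by the shell command python3 -m crank 'ROWS'. ROWS is JSON, a list of rows, each an object of numbers: "rx", "ry", "rz": the turn, a rotation vector about the world's x, y, z in rad; "x", "y", "z": the shift along the world's x, y, z in mm; "gripper": the opening in per cent of the stroke, from 0 (shut) to 100 (fully open). In form: [{"rx": .., "ry": .., "rz": .., "x": .., "y": .., "z": .., "gripper": ..}, ...]. A call has 1 to 10 rows; each row is the pose to reach, as a shift and turn from the pose commanded when the call began; what a row does not reach only later rows make up. A row lasts 1/10 s, in which the tool goes at most 50 mm and 8.59 degrees, less where a joint would pass 70% of its speed; a pose out of reach is approached as far as the arm can. A call with a gripper value outside its range is refused whole. The fingers move at their own pace and stop on an object; the grip force is fixed at half the most. Time passes only in rows, so rows that repeat a pose let the fingers close. It gives the time, the measured TCP pose, the force, the opening and the grip force at its end, in the units of the state.
- bot.get_obs(): the state, without advancing time (a new reading comes with each control period).
- camera(name): name is "scene" or "side" or "wrist"; returns (picture, depth): 480x640x3 uint8, red, green, blue; 480x640 float32, m along the optical axis (not along the pixel's ray), 0 where there is no reading.
- calibration(name): a dict with "fx", "fy", "cx", "cy" (pixels), "pose" (4x4, takes a point from camera to world coordinates); the wrist camera has in their place "hand_eye" (4x4, takes a point from camera to tool coordinates, whose origin is the TCP and whose axes are the flange's). Camera axes: x right, y down, z forward; pixel columns grow to the right and rows downward; lengths in m; the calibration is good to about 2 mm. A picture is of the moment at which its call begins: read the wrist's pose just before it. calibration takes no time and is no camera call.
- bot.close_job(): hands the job in; it is judged then, once.
The state is a dict: "time_s": time; "qpos": joint angles; "joint_vel": joint speeds; "joint_efforts": joint torques, N m; "position": TCP position; "tool_rot": TCP orientation; "wrist_force": force on the tool from outside, world axes, zero at the start; "wrist_torque": the same for the moment, N m; "width": finger opening in m; "finger_force": force on a finger pad.
Only numpy, scipy, OpenCV 4.12 (cv2) and the standard library are available. Lean on these libraries where they do the work, as an engineer would, in place of code of your own. Each camera call takes 0.05 s, during which the arm holds its last target. There are 200 camera calls.

TASK

The small bench grinder rocks because its front-left levelling foot is too short. Slide the flat dark wooden strip under that foot first, then slide the tapered wooden shim, thin end first, between the strip and the foot until it is snug and carries load, so the grinder no longer rocks. Stop there: push gently, do not jack the grinder off its other feet or shove it along, let go of both pieces and leave the other things on the bench alone.

Things in the scene. Friction and masses are not known exactly. Their poses are not given: they have to be found in the camera images.
- grinder: grey two-wheel bench grinder, 2.2 kg, loose. Base plate 150 (x) by 170 mm (y), 28 to 40 mm above the bench, on four round feet 24 mm across at x +-60, y +-68 mm; motor and wheels span x -32 to +65, y -100 to +100 mm, 140 mm high. Origin: centre of the plate at bench level, z up; its front (-x) faces the robot. Stands level on three feet; over 2 N down on the front-left corner rocks it.
- under_foot (a point): point on the bench under the centre of the short front-left foot (grinder x -60, y +68 mm), axes as the grinder's: +x runs from the front in under it. The foot's flat underside (24 mm across) hangs 14.5 to 17.5 mm above the bench, differently each time and unmeasured; it is locked. The plate's front edge is 15 mm from the centre.
- packer: flat strip of very dark wood, 32 mm (x) by 145 mm (y) by 10 mm thick, 35 g, both ends alike, lying on the bench. Origin: centre of its underside; y runs along its length, z up.
- taper: tapered shim of light wood, 26 mm wide (x), 140 mm long (y), 25 g, lying flat. Thickness falls evenly from 11.8 mm at y = -70 mm (thick end) to 2 mm at y = +70 mm (thin end). Origin: centre of its flat underside; z up. It starts with the thin end pointing away from the robot.
- taper_thin (a point): middle of the shim's thin edge, on its underside (taper y = +70 mm). On the strip the shim touches the foot when this edge is 35 to 80 mm past the foot's front; from there the load builds within the next 1 to 4 mm. Snug is 1 to 8 N on the foot, about 5 to 6 N of push along the strip; near 9 N on the foot the grinder lifts. The shim stays put when let go.
- sanding_block: cork sanding block, 60 by 106 by 33 mm, a bystander to leave alone; origin at the centre of its underside.
- offcut: light rectangular wood offcut, 42 by 85 by 20 mm, not a shim, a bystander to leave alone; origin at the centre of its underside.
There are look-alikes about, which are no part of the job. What is meant by the taper is not turquoise, and is the larger of those in its own colour.

How it is judged:
On the way, in this order (a step that is already met when the one before it is completed fails the run):
1. the flat strip lies on the bench under the short foot, the tapered shim not yet there (x of under_foot in the frame of packer between -0.016 and 0.016 m and y of under_foot in the frame of packer between -0.068 and 0.068 m and height (world z) of packer below 0.006 m and angle between packer's own z axis and vertical below 0.08 rad and not (x of under_foot in the frame of taper between -0.013 and 0.013 m and y of under_foot in the frame of taper between -0.05 and 0.066 m)), for 0.2 s.
2. the tapered shim lies between the strip and the short foot (x of under_foot in the frame of packer between -0.016 and 0.016 m and y of under_foot in the frame of packer between -0.068 and 0.068 m and height (world z) of packer below 0.006 m and angle between packer's own z axis and vertical below 0.08 rad and x of under_foot in the frame of taper between -0.013 and 0.013 m and y of under_foot in the frame of taper between -0.05 and 0.066 m and contact force between taper and packer above 0.05 N), for 0.1 s.
At the end, for the whole second after the job is handed in: Strip flat on the bench under the short foot, tapered shim lying on it under the foot, both let go and at rest; foot on shim 1 to 8 N, shim on strip at least 1 N; grinder level within 0.005 rad and within 25 mm of where it stood (x of under_foot in the frame of packer between -0.016 and 0.016 m and y of under_foot in the frame of packer between -0.068 and 0.068 m and height (world z) of packer below 0.006 m and angle between each of packer, taper's own z axis and vertical below 0.08 rad and x of under_foot in the frame of taper between -0.013 and 0.013 m and y of under_foot in the frame of taper between -0.05 and 0.066 m and angle between grinder's own z axis and vertical below 0.005 rad and distance of grinder from where it was at the start of the episode below 0.025 m and contact force between taper and grinder between 1 and 8 N and contact force between taper and packer above 1 N and linear speed of each of grinder, taper, packer below 0.01 m/s); the robot touches nothing.
It fails at once if the tapered shim is forced: more than 14 N between it and the grinder (contact force between taper and grinder above 14 N).
It fails at once if the flat strip is jammed against the grinder with more than 14 N (contact force between packer and grinder above 14 N).
It fails at once if the robot shoves or leans on the grinder with more than 10 N (contact force between the arm and grinder above 10 N).
It fails at once if the grinder is tipped more than 0.15 rad (angle between grinder's own z axis and vertical above 0.15 rad).
It fails at once if the sanding block or the offcut is moved more than 30 mm (distance of any of sanding_block, offcut from where it was at the start of the episode above 0.03 m).
It also fails if it takes over 59 s, if anything falls off the work surface, if the arm or the gripper's body presses on something with over 40 N, if the wrist force passes 120 N, or if a joint passes its speed limit or range.

## Working session

There is one attempt and no reset: what is moved stays moved. The work goes in short steps, Python scripts to look and compute and a shell command to move; the robot and the scene stay as the last step left them, time stands still between calls to the robot, and variables do not carry over. Pictures are saved under pics/ and viewed, at most 13 in all, crops included, and the job is handed in when it is done.

```bash
mkdir -p pics; python3 - <<'E'
from station import bot,camera,calibration
import cv2,numpy as np
o=bot.get_obs();print({k:np.round(v,3) for k,v in o.items()})
for n in("scene","side"):
    p,d=camera(n);np.savez(n,p=p,d=d);cv2.imwrite(f"pics/{n}0.png",p[:,:,::-1]);c=calibration(n);print(n,{k:np.round(v,3).tolist() for k,v in c.items()})
c=calibration("wrist");print({k:np.round(v,3).tolist() for k,v in c.items()})
E
```

```text
{'time_s': np.float64(0.0), 'qpos': array([ 1.013,  0.105,  0.096,  1.564, -0.   ,  1.353]), 'joint_vel': array([ 0.   , -0.   ,  0.001,  0.001,  0.001,  0.   ]), 'joint_efforts': array([ 1.0000e-03, -5.5692e+01,  5.0365e+01,  1.7000e-02, -0.0000e+00,
       -0.0000e+00]), 'position': array([0.2  , 0.565, 0.231]), 'tool_rot': array([ 0.169,  0.986, -0.001, -0.   ]), 'wrist_force': array([ 0.602, -0.314, -0.465]), 'wrist_torque': array([-0.02 , -0.025,  0.014]), 'finger_force': np.float64(0.0), 'width': np.float64(0.086)}
scene {'fx': 509.666, 'fy': 509.666, 'cx': 323.215, 'cy': 244.006, 'pose': [[0.873, -0.334, 0.357, 0.096], [-0.488, -0.608, 0.626, -0.633], [0.008, -0.721, -0.693, 0.786], [0.0, 0.0, 0.0, 1.0]]}
side {'fx': 436.664, 'fy': 436.664, 'cx': 317.087, 'cy': 242.634, 'pose': [[0.999, 0.018, -0.026, 0.53], [0.031, -0.45, 0.892, -0.725], [0.004, -0.893, -0.451, 0.449], [0.0, 0.0, 0.0, 1.0]]}
{'fx': 358.142, 'fy': 358.142, 'cx': 312.09, 'cy': 239.935, 'hand_eye': [[0.0, -0.956, -0.293, 0.073], [1.0, 0.0, 0.0, -0.0], [-0.0, -0.293, 0.956, -0.143], [0.0, 0.0, 0.0, 1.0]]}
```

View pics/scene0.png

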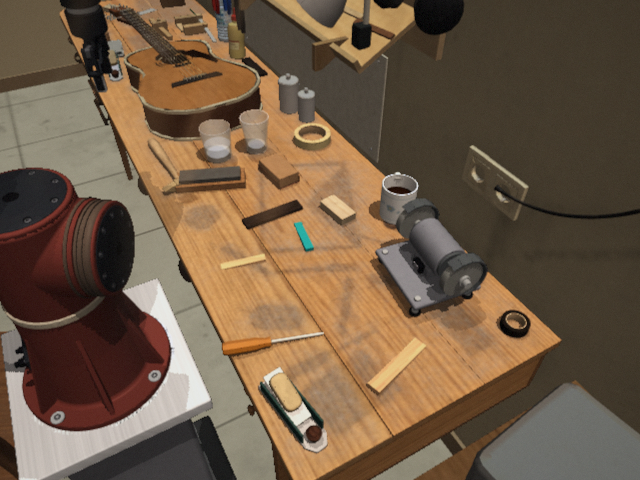

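View pics/side0.png

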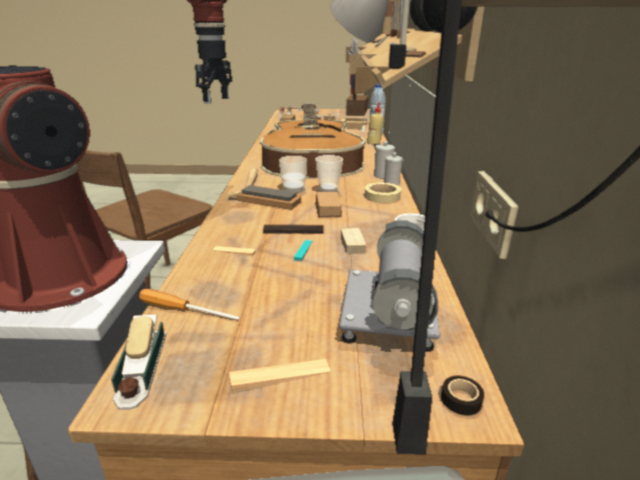

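The scene view shows four candidates for the shim and strip:
- Large light shim at (397,365). This is the larger of the light pair, so it's my choice for the taper.
- Small light shim at (243,262), a look-alike.
- Turquoise shim at (304,236), a look-alike.
- Dark strip at (272,214), my choice for the packer. The dark-topped block at (210,178) is thicker and isn't it.

The offcut is at (338,208), the cork block at (278,170), and the grinder at (430,265).

```bash
cat > h.py <<'E'
from station import bot,camera,calibration
import cv2,numpy as np
from scipy.spatial.transform import Rotation as R
def pose(n):
    c=calibration(n)
    if n!="wrist": return c,np.array(c["pose"])
    o=bot.get_obs();T=np.eye(4);T[:3,:3]=R.from_quat(o["tool_rot"]).as_matrix();T[:3,3]=o["position"]
    return c,T@np.array(c["hand_eye"])
def ray(c,P,uv,z=0.):
    uv=np.atleast_2d(np.asarray(uv,float))
    d=np.c_[(uv[:,0]-c["cx"])/c["fx"],(uv[:,1]-c["cy"])/c["fy"],np.ones(len(uv))]@P[:3,:3].T
    return P[:3,3]+d*((z-P[2,3])/d[:,2])[:,None]
def proj(c,P,X):
    q=(np.atleast_2d(X)-P[:3,3])@P[:3,:3];return q[:,:2]/q[:,2:]*c["fx"]+[c["cx"],c["cy"]]
def shot(n,f):
    c,P=pose(n);p,d=camera(n);cv2.imwrite(f"pics/{f}.png",p[:,:,::-1]);np.savez(f,p=p,d=d,P=P);return c,P,p,d
def blob(m,seed):
    k,l,s,cn=cv2.connectedComponentsWithStats(m.astype(np.uint8),connectivity=4)
    i=l[seed[1],seed[0]]
    return (l==i) if i else None
def rect(c,P,b,z):
    v,u=np.nonzero(b);X=ray(c,P,np.c_[u,v],z)[:,:2]
    r=cv2.minAreaRect((X*1000).astype(np.float32));bx=cv2.boxPoints(r)
    e=[bx[1]-bx[0],bx[2]-bx[1]];e=max(e,key=np.linalg.norm)
    return np.round(r[0],1),np.round(r[1],1),round(float(np.degrees(np.arctan2(e[1],e[0]))%180),1)
E
python3 - <<'E'
from h import *
for n,seeds in(("scene",[(272,214),(397,365)]),("side",[(293,229),(280,374)])):
    p=np.load(n+".npz")["p"];c,P=pose(n);hsv=cv2.cvtColor(p,cv2.COLOR_RGB2HSV)
    for s in seeds:print(n,s,hsv[s[1],s[0]])
    print(hsv[300,280])
    b=blob(hsv[...,2]<70,seeds[0]);print(b is not None and rect(c,P,b,.01))
    b=blob((hsv[...,2]>205)&(hsv[...,1]<140),seeds[1]);print(b is not None and (rect(c,P,b,.006),b.sum()))
c,P=pose("scene")
print(ray(c,P,[(413,312),(377,253),(416,308),(379,250)],.04),ray(c,P,[(413,312)],0))
c,P=pose("side")
print(ray(c,P,[(344,332),(352,271)],.04),ray(c,P,[(348,340)],0))
E
```

```text
scene (272, 214) [ 13 126  73]
scene (397, 365) [ 20 111 230]
[ 15 132 186]
False
((array([ 463.5, -249.2]), array([137.2,  43.5]), 15.8), np.int64(979))
side (293, 229) [13 87 76]
side (280, 374) [ 23  87 253]
[ 16 120 225]
False
((array([494.1, 332.3]), array([1482.1,  542.8]), 76.9), np.int64(46959))
[[ 0.53738738 -0.19814511  0.04      ]
 [ 0.56490896 -0.03602342  0.04      ]
 [ 0.54800295 -0.19316726  0.04      ]
 [ 0.57350567 -0.03061495  0.04      ]] [[ 0.5610316  -0.17483059  0.        ]]
[[ 0.55503915 -0.20797693  0.04      ]
 [ 0.57395675 -0.0299405   0.04      ]] [[ 0.56337531 -0.17708844  0.        ]]
```

```bash
python3 - <<'E'
from h import *
for n,seeds in(("scene",[(272,214)]),("side",[(293,229)])):
    p=np.load(n+".npz")["p"];c,P=pose(n);hsv=cv2.cvtColor(p,cv2.COLOR_RGB2HSV)
    for t in (85,100,115):
        b=blob(hsv[...,2]<t,seeds[0]);print(n,t,b is not None and (rect(c,P,b,.01),b.sum()))
c,P=pose("scene");print(ray(c,P,[(338,208),(278,172),(304,236),(243,262),(402,215)],.01).round(3))
z=np.load("scene.npz")["p"]
E
```

```text
scene 85 ((array([441.1, 214.5]), array([145.3,  38.5]), 1.1), np.int64(641))
scene 100 ((array([441.3, 213.8]), array([145.6,  40.8]), 1.4), np.int64(674))
scene 115 ((array([441.4, 214.7]), array([145.8,  40.8]), 2.2), np.int64(689))
side 85 ((array([444.9, 212.3]), array([137.4,  33.7]), 2.3), np.int64(386))
side 100 ((array([444.9, 212.3]), array([138.5,  33.7]), 2.3), np.int64(411))
side 115 ((array([444.5, 213.5]), array([ 43.1, 139.7]), 179.2), np.int64(440))
[[0.587 0.159 0.01 ]
 [0.524 0.358 0.01 ]
 [0.471 0.112 0.01 ]
 [0.32  0.102 0.01 ]
 [0.705 0.065 0.01 ]]
```

```bash
python3 -m crank '[{"x":40,"y":-40,"z":20,"rz":0.09},{"x":70,"y":-75,"z":20,"rz":0.18},{"x":100,"y":-120,"z":20,"rz":0.27},{"x":125,"y":-165,"z":20,"rz":0.36},{"x":150,"y":-210,"z":20,"rz":0.36},{"x":175,"y":-255,"z":20,"rz":0.36},{"x":200,"y":-300,"z":20,"rz":0.36},{"x":220,"y":-345,"z":20,"rz":0.36},{"x":220,"y":-355,"z":20,"rz":0.36},{"x":220,"y":-355,"z":20,"rz":0.36,"gripper":55}]'
python3 - <<'E'
from h import *
c,P,p,d=shot("wrist","w1");hsv=cv2.cvtColor(p,cv2.COLOR_RGB2HSV)
uv=proj(c,P,[[.441,.213,.01]])[0];print(uv)
s=tuple(uv.astype(int))
for t in(85,105):
    b=blob(hsv[...,2]<t,s);print(b is not None and (rect(c,P,b,.01),b.sum()))
E
```

```text
[120.21723325 463.70903311]
((array([386.9, 508.9]), array([851.3, 351.4]), 70.6), np.int64(69820))
((array([386.4, 509. ]), array([851.3, 352.4]), 70.6), np.int64(71558))validation failed for argument at $[0]...
```

View pics/w1.png

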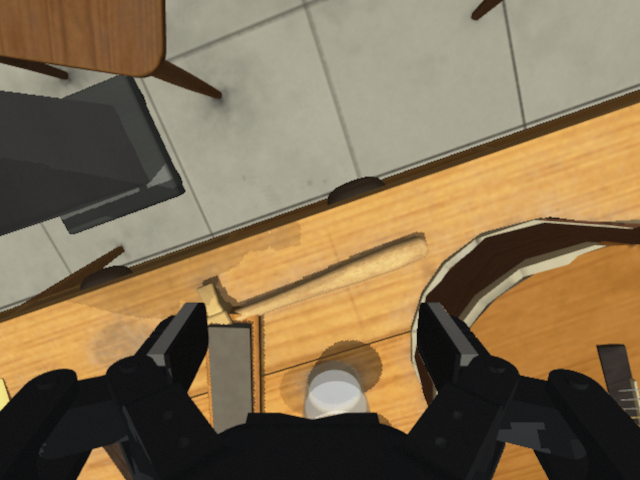

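The crank refused that call because it needs every key in each row. The wrist view is still over the start area: the glass is at (340,390), the fingers are at the bottom, and image-up points towards the robot.

```bash
python3 -m crank '[{"x":40,"y":-40,"z":20,"rx":0,"ry":0,"rz":0.09,"gripper":100},{"x":70,"y":-75,"z":20,"rx":0,"ry":0,"rz":0.18,"gripper":100},{"x":100,"y":-120,"z":20,"rx":0,"ry":0,"rz":0.27,"gripper":100},{"x":125,"y":-165,"z":20,"rx":0,"ry":0,"rz":0.36,"gripper":100},{"x":150,"y":-210,"z":20,"rx":0,"ry":0,"rz":0.36,"gripper":100},{"x":175,"y":-255,"z":20,"rx":0,"ry":0,"rz":0.36,"gripper":100},{"x":200,"y":-300,"z":20,"rx":0,"ry":0,"rz":0.36,"gripper":100},{"x":220,"y":-345,"z":20,"rx":0,"ry":0,"rz":0.36,"gripper":100},{"x":220,"y":-355,"z":20,"rx":0,"ry":0,"rz":0.36,"gripper":60},{"x":220,"y":-355,"z":20,"rx":0,"ry":0,"rz":0.36,"gripper":60}]'
python3 - <<'E'
from h import *
c,P,p,d=shot("wrist","w2");hsv=cv2.cvtColor(p,cv2.COLOR_RGB2HSV)
uv=proj(c,P,[[.441,.213,.01]])[0];print(uv)
s=tuple(uv.astype(int))
for t in(85,105):
    b=blob(hsv[...,2]<t,s);print(b is not None and (rect(c,P,b,.01),b.sum()))
E
```

```text
time_s: 1.15
position: [0.4209, 0.208, 0.251]
tool_rot: [-0.008, 1.0, -0.0, -0.0]
wrist_force: [0.3, 0.8, -0.0]
width: 0.0589
finger_force: 0.0
[316.8838303  219.24955168]
((array([443.2, 225.5]), array([142.7,  40. ]), 0.8), np.int64(3577))
((array([378.8, 319.4]), array([137.2, 335.9]), 123.2), np.int64(13398))
```

View pics/w2.png

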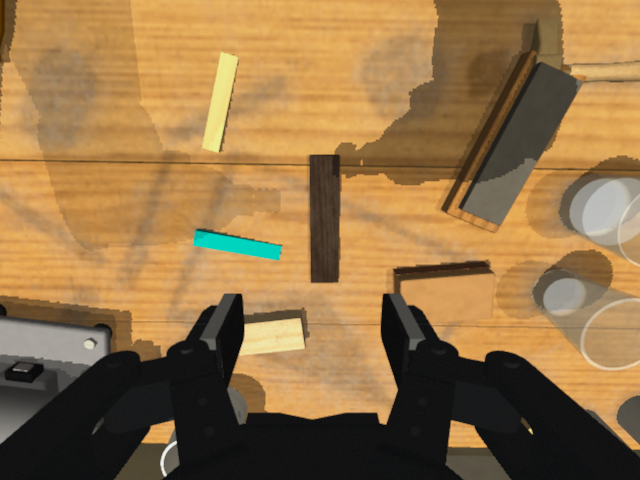

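The strip runs from (325,155), its near end, to (325,283), its far end. The sides of the near end are free for the fingers. The offcut is at (275,335) and the cork block at (445,280).

```bash
python3 - <<'E'
from h import *
z=np.load("w2.npz");P=z["P"];c=calibration("wrist")
print(ray(c,P,[(310,155),(340,155),(310.5,283),(339,283)],.01).round(4))
hsv=cv2.cvtColor(z["p"],cv2.COLOR_RGB2HSV)
m=hsv[...,2]<85;m[:,:300]=0;m[:,347:]=0;m[:150]=0
m=cv2.morphologyEx(m.astype(np.uint8),cv2.MORPH_OPEN,np.ones((7,7)))
b=blob(m,(325,219));print(rect(c,P,b,.01),b.sum())
# grinder plate front edge/left edge near pixel (108,327)
E
```

```text
[[0.3722 0.2044 0.01  ]
 [0.3717 0.2358 0.01  ]
 [0.5173 0.2071 0.01  ]
 [0.5168 0.2402 0.01  ]]
(array([443.2, 221. ]), array([142.7,  30.9]), 1.2) 3563
```

```bash
python3 -m crank '[{"x":-10,"y":3,"z":-50,"rx":0,"ry":0,"rz":0,"gripper":60},{"x":-22,"y":6,"z":-100,"rx":0,"ry":0,"rz":0,"gripper":60},{"x":-22,"y":6,"z":-150,"rx":0,"ry":0,"rz":0,"gripper":60},{"x":-22,"y":6,"z":-160,"rx":0,"ry":0,"rz":0,"gripper":60},{"x":-22,"y":6,"z":-160,"rx":0,"ry":0,"rz":0,"gripper":60}]'
python3 - <<'E'
from h import *
c,P,p,d=shot("wrist","w3");hsv=cv2.cvtColor(p,cv2.COLOR_RGB2HSV)
b=blob(cv2.morphologyEx((hsv[...,2]<85).astype(np.uint8),cv2.MORPH_OPEN,np.ones((5,5))),tuple(proj(c,P,[[.40,.217,.01]])[0].astype(int)))
v,u=np.nonzero(b)
for r in range(v.min(),v.max()+1,15):
    uu=u[v==r];print(r,uu.min(),uu.max(),ray(c,P,[(uu.min(),r),(uu.max(),r)],.01)[:,:2].round(4).tolist())
print(proj(c,P,[[*bot.get_obs()["position"][:2],.01]]))
E
```

```text
time_s: 1.7
position: [0.3965, 0.2171, 0.0902]
tool_rot: [-0.011, 1.0, -0.0, -0.002]
wrist_force: [0.3, 0.1, 0.5]
width: 0.0513
finger_force: 0.0
209 293 340 [[0.3708, 0.2039], [0.3702, 0.2337]]
224 292 341 [[0.3806, 0.2033], [0.38, 0.2347]]
239 294 341 [[0.3907, 0.2046], [0.39, 0.2352]]
254 294 340 [[0.401, 0.2047], [0.4003, 0.235]]
269 294 340 [[0.4116, 0.2048], [0.4109, 0.2355]]
284 298 340 [[0.4224, 0.2076], [0.4218, 0.2359]]
299 305 339 [[0.4334, 0.2125], [0.4329, 0.2357]]
314 299 339 [[0.4449, 0.2085], [0.4444, 0.2362]]
329 296 338 [[0.4568, 0.2065], [0.4561, 0.236]]
344 296 329 [[0.4688, 0.2066], [0.4683, 0.2301]]
359 296 338 [[0.4813, 0.2067], [0.4806, 0.2371]]
374 297 338 [[0.4941, 0.2075], [0.4934, 0.2376]]
389 297 337 [[0.5072, 0.2077], [0.5066, 0.2374]]
[[313.11779369 250.22874364]]
```

```bash
python3 -m crank '[{"x":0,"y":2,"z":-45,"rx":0,"ry":0,"rz":0,"gripper":60},{"x":0,"y":2,"z":-75,"rx":0,"ry":0,"rz":0,"gripper":60},{"x":0,"y":2,"z":-88,"rx":0,"ry":0,"rz":0,"gripper":60},{"x":0,"y":2,"z":-88,"rx":0,"ry":0,"rz":0,"gripper":30},{"x":0,"y":2,"z":-88,"rx":0,"ry":0,"rz":0,"gripper":30},{"x":0,"y":2,"z":-88,"rx":0,"ry":0,"rz":0,"gripper":30}]'
```

```text
time_s: 2.35
position: [0.3997, 0.2191, 0.0057]
tool_rot: [-0.01, 1.0, 0.0, 0.002]
wrist_force: [0.4, -0.6, -0.8]
width: 0.0293
finger_force: 59.2
```

```bash
python3 -m crank '[{"x":0,"y":0,"z":20,"rx":0,"ry":0,"rz":0,"gripper":30},{"x":0,"y":0,"z":60,"rx":0,"ry":0,"rz":0,"gripper":30},{"x":0,"y":-30,"z":80,"rx":0,"ry":0,"rz":0,"gripper":30},{"x":0,"y":-75,"z":80,"rx":0,"ry":0,"rz":0,"gripper":30},{"x":0,"y":-110,"z":80,"rx":0,"ry":0,"rz":0,"gripper":30},{"x":0,"y":-110,"z":80,"rx":0,"ry":0,"rz":0,"gripper":30}]'
python3 - <<'E'
from h import *
a=np.load("scene.npz")["p"][200:330,355:505];b=np.load("side.npz")["p"][255:355,325:445]
a=cv2.resize(a,None,fx=3.2,fy=3.2,interpolation=cv2.INTER_CUBIC);b=cv2.resize(b,None,fx=2.6,fy=2.6,interpolation=cv2.INTER_CUBIC)
im=np.zeros((416,800,3),np.uint8);im[:a.shape[0],:a.shape[1]]=a;im[:b.shape[0],485:485+b.shape[1]]=b
cv2.imwrite("pics/crop1.png",im[:,:,::-1])
E
```

```text
time_s: 2.95
position: [0.3993, 0.1056, 0.0853]
tool_rot: [-0.008, 1.0, -0.001, 0.002]
wrist_force: [0.1, 0.7, -1.0]
width: 0.0296
finger_force: 59.4
```

View pics/crop1.png

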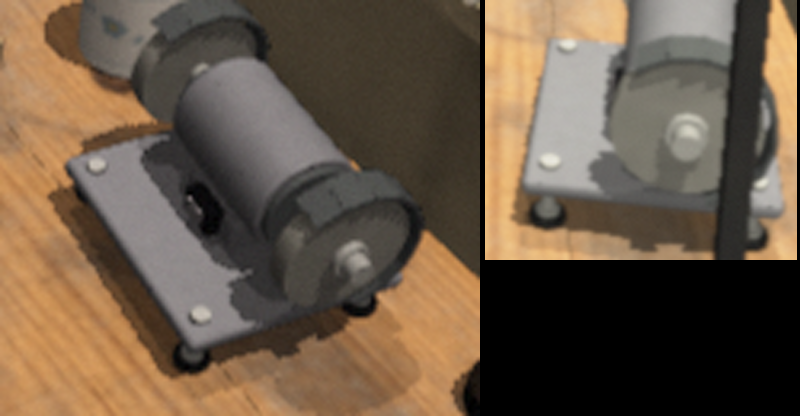

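The two front bolt heads sit directly above the front feet, at crop positions (97,165) left and (201,314) right in the scene view, and (567,46) and (550,160) in the side view. I'll cast rays from these.

```bash
python3 - <<'E'
from h import *
for n,uv in(("scene",[(385.3,251.6),(417.8,298.1)]),("side",[(356.5,272.7),(350,316.5)])):
    c,P=pose(n);X=ray(c,P,uv,.042);d=X[0]-X[1];print(n,X.round(4),np.linalg.norm(d),np.degrees(np.arctan2(d[1],d[0])))
E
```

```text
scene [[ 0.5811 -0.0425  0.042 ]
 [ 0.5643 -0.1766  0.042 ]] 0.13512022812242824 82.86474007474449
side [[ 0.5817 -0.0391  0.042 ]
 [ 0.5651 -0.1722  0.042 ]] 0.1341384907479707 82.89833941877427
```

```bash
python3 -m crank '[{"x":5,"y":-40,"z":0,"rx":0,"ry":0,"rz":-0.05,"gripper":30},{"x":15,"y":-85,"z":0,"rx":0,"ry":0,"rz":-0.1,"gripper":30},{"x":29,"y":-124,"z":0,"rx":0,"ry":0,"rz":-0.147,"gripper":30},{"x":29,"y":-124,"z":-40,"rx":0,"ry":0,"rz":-0.147,"gripper":30},{"x":29,"y":-124,"z":-70,"rx":0,"ry":0,"rz":-0.147,"gripper":30},{"x":29,"y":-124,"z":-76,"rx":0,"ry":0,"rz":-0.147,"gripper":30},{"x":29,"y":-124,"z":-76,"rx":0,"ry":0,"rz":-0.147,"gripper":30}]'
python3 - <<'E'
from h import *
o=[]
for n,x,y in(("scene",330,190),("side",260,230)):
    c,P,p,d=shot(n,n+"1");a=p[y:y+130,x:x+130];o.append(cv2.resize(a,None,fx=3,fy=3,interpolation=cv2.INTER_CUBIC))
cv2.imwrite("pics/crop2.png",np.hstack(o)[:,:,::-1])
E
```

```text
time_s: 3.65
position: [0.4268, -0.0148, 0.0078]
tool_rot: [0.063, 0.998, 0.0, -0.0]
wrist_force: [0.7, -0.2, 0.1]
width: 0.0294
finger_force: 59.5
```

View pics/crop2.png

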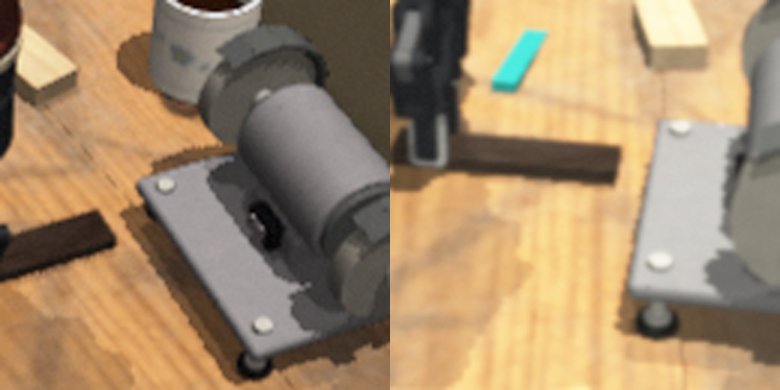

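The strip's leading edge has top corners at scene-crop (100,211) and (115,240), and side-crop (620,148) and (616,172). It sits just in front of the plate.

```bash
python3 - <<'E'
from h import *
g=np.radians(-7.1);u=np.array([np.cos(g),np.sin(g)]);w=np.array([-u[1],u[0]])
t=np.array([.4268,-.0148])
for n,e,bt in(("scene",[(363.3,260.3),(368.3,270)],(385.1,251.4)),("side",[(336.7,279.3),(335.3,287.3)],(356.4,272.7))):
    c,P=pose(n);X=ray(c,P,e,.012)[:,:2];B=ray(c,P,[bt],.042)[0,:2];m=X.mean(0);print(n,X.round(4).tolist(),"foot-tip along/lat",(B-m)@u,(B-m)@w,"tip-tcp",(m-t)@u,(m-t)@w)
E
```

```text
scene [[0.5448, -0.0179], [0.5387, -0.0468]] foot-tip along/lat 0.040144109150333764 -0.004490264478438116 tip-tcp 0.11625083655907843 -0.003242956415974633
side [[0.5466, -0.0145], [0.5438, -0.0427]] foot-tip along/lat 0.03729497370406554 -0.005946527187617371 tip-tcp 0.1192263323762354 0.0009278771775594139
```

```bash
python3 -m crank '[{"x":0,"y":-5,"z":-1,"rx":0,"ry":0,"rz":0,"gripper":30},{"x":15,"y":-7,"z":-1,"rx":0,"ry":0,"rz":0,"gripper":30},{"x":28,"y":-8.6,"z":-1,"rx":0,"ry":0,"rz":0,"gripper":30},{"x":38,"y":-10,"z":-1,"rx":0,"ry":0,"rz":0,"gripper":30},{"x":38,"y":-10,"z":-1,"rx":0,"ry":0,"rz":0,"gripper":30}]'; python3 -m crank '[{"x":12,"y":-1.5,"z":0,"rx":0,"ry":0,"rz":0,"gripper":30},{"x":24,"y":-3,"z":0,"rx":0,"ry":0,"rz":0,"gripper":30},{"x":36,"y":-4.5,"z":0,"rx":0,"ry":0,"rz":0,"gripper":30},{"x":48,"y":-6,"z":0,"rx":0,"ry":0,"rz":0,"gripper":30},{"x":48,"y":-6,"z":0,"rx":0,"ry":0,"rz":0,"gripper":30},{"x":48,"y":-6,"z":-1,"rx":0,"ry":0,"rz":0,"gripper":30},{"x":48,"y":-6,"z":-1,"rx":0,"ry":0,"rz":0,"gripper":55},{"x":48,"y":-6,"z":-1,"rx":0,"ry":0,"rz":0,"gripper":60},{"x":48,"y":-6,"z":-1,"rx":0,"ry":0,"rz":0,"gripper":60}]'
```

```text
time_s: 4.25
position: [0.4666, -0.0259, 0.0075]
tool_rot: [0.063, 0.998, -0.0, 0.001]
wrist_force: [0.9, -0.1, -0.5]
width: 0.0295
finger_force: 59.5
time_s: 5.15
position: [0.5127, -0.0312, 0.0054]
tool_rot: [0.063, 0.998, 0.0, 0.0]
wrist_force: [0.4, -0.8, 0.6]
width: 0.0512
finger_force: 0.0
```

```bash
python3 -m crank '[{"x":0,"y":0,"z":30,"rx":0,"ry":0,"rz":0,"gripper":60},{"x":-15,"y":0,"z":75,"rx":0,"ry":0,"rz":0.1,"gripper":60},{"x":-40,"y":-25,"z":110,"rx":0,"ry":0,"rz":0.2,"gripper":60},{"x":-55,"y":-70,"z":110,"rx":0,"ry":0,"rz":0.3,"gripper":60},{"x":-65,"y":-115,"z":110,"rx":0,"ry":0,"rz":0.4,"gripper":60},{"x":-73,"y":-160,"z":110,"rx":0,"ry":0,"rz":0.4,"gripper":60},{"x":-83,"y":-205,"z":110,"rx":0,"ry":0,"rz":0.4,"gripper":60},{"x":-83,"y":-220,"z":110,"rx":0,"ry":0,"rz":0.4,"gripper":60},{"x":-83,"y":-220,"z":110,"rx":0,"ry":0,"rz":0.4,"gripper":60},{"x":-83,"y":-220,"z":110,"rx":0,"ry":0,"rz":0.4,"gripper":60}]'
python3 - <<'E'
from h import *
c,P,p,d=shot("wrist","w4");print(proj(c,P,[[*bot.get_obs()["position"][:2],.01]]))
c2,P2,p2,d2=shot("scene","scene2")
o=np.hstack([cv2.resize(p,(440,330)),cv2.resize(p2[190:320,330:470],(355,330),interpolation=cv2.INTER_CUBIC)])
cv2.imwrite("pics/crop3.png",o[:,:,::-1])
hsv=cv2.cvtColor(p,cv2.COLOR_RGB2HSV);
E
```

```text
time_s: 6.15
position: [0.4299, -0.2505, 0.1152]
tool_rot: [-0.136, 0.991, 0.001, -0.0]
wrist_force: [0.2, 0.3, -0.8]
width: 0.0511
finger_force: 0.0
[[313.58030902 237.30168727]]
```

View pics/crop3.png

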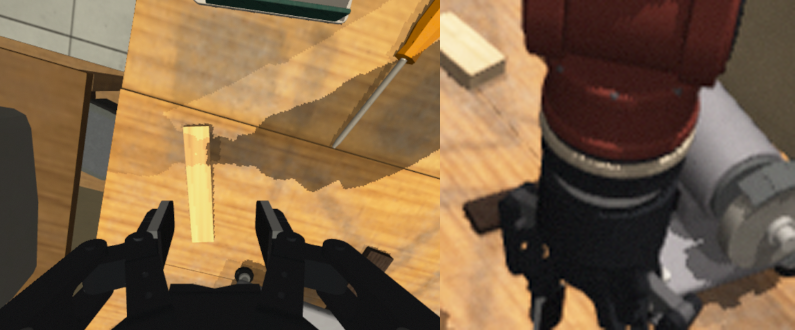

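The left crop shows the light shim, near (thick) end at (196,126) and far (thin) end at (203,241), lying between the open fingers. The side of the plate is at lower right. In the scene crop the strip's front end shows at (480,212).

```bash
python3 - <<'E'
from h import *
z=np.load("w4.npz");P=z["P"];c=calibration("wrist");k=640/440
hsv=cv2.cvtColor(z["p"],cv2.COLOR_RGB2HSV)
n=ray(c,P,np.array([(184,127),(210,125)])*k,.0118)[:,:2];f=ray(c,P,np.array([(191,241),(214,241)])*k,.002)[:,:2]
a,b=n.mean(0),f.mean(0);print(n,f,a,b,np.linalg.norm(b-a),np.degrees(np.arctan2(*(b-a)[::-1])))
dirn=(b-a)/np.linalg.norm(b-a)
t=bot.get_obs()["position"];print("grasp 32 from thick end",a+.032*dirn,"delta mm",((a+.032*dirn)-t[:2])*1000)
for r in (200,230,260,290,320,345):
    row=hsv[r];m=np.nonzero((row[:,1]<130)&(row[:,2]>200))[0];m=m[(m>255)&(m<330)];print(r,m.min() if len(m) else 0,m.max() if len(m) else 0)
E
```

```text
[[ 0.40188599 -0.2907475 ]
 [ 0.39297822 -0.26630363]] [[ 0.53414647 -0.25137935]
 [ 0.5267239  -0.2248099 ]] [ 0.3974321  -0.27852556] [ 0.53043518 -0.23809462] 0.13901251592202224 16.9084850073262
grasp 32 from thick end [ 0.42804876 -0.26921856] delta mm [ -2.18160192 -19.34075074]
200 284 298
230 0 0
260 272 305
290 274 306
320 277 308
345 279 310
```

```bash
python3 -m crank '[{"x":-2,"y":-19,"z":-30,"rx":0,"ry":0,"rz":0.02,"gripper":60},{"x":-2,"y":-19,"z":-70,"rx":0,"ry":0,"rz":0.02,"gripper":60},{"x":-2,"y":-19,"z":-100,"rx":0,"ry":0,"rz":0.02,"gripper":60},{"x":-2,"y":-19,"z":-111,"rx":0,"ry":0,"rz":0.02,"gripper":60},{"x":-2,"y":-19,"z":-111,"rx":0,"ry":0,"rz":0.02,"gripper":60},{"x":-2,"y":-19,"z":-111,"rx":0,"ry":0,"rz":0.02,"gripper":20},{"x":-2,"y":-19,"z":-111,"rx":0,"ry":0,"rz":0.02,"gripper":20},{"x":-2,"y":-19,"z":-111,"rx":0,"ry":0,"rz":0.02,"gripper":20},{"x":-2,"y":-19,"z":-111,"rx":0,"ry":0,"rz":0.02,"gripper":20}]'
```

```text
time_s: 7.15
position: [0.4293, -0.2712, 0.0068]
tool_rot: [-0.146, 0.989, -0.001, 0.001]
wrist_force: [-0.6, 2.2, 5.8]
width: 0.0228
finger_force: 58.5
```

```bash
python3 -m crank '[{"x":0,"y":0,"z":30,"rx":0,"ry":0,"rz":0,"gripper":20},{"x":-5,"y":20,"z":75,"rx":0,"ry":0,"rz":-0.1,"gripper":20},{"x":-10,"y":65,"z":85,"rx":0,"ry":0,"rz":-0.2,"gripper":20},{"x":-10,"y":110,"z":85,"rx":0,"ry":0,"rz":-0.3,"gripper":20},{"x":-10,"y":155,"z":85,"rx":0,"ry":0,"rz":-0.4,"gripper":20},{"x":-5,"y":200,"z":85,"rx":0,"ry":0,"rz":-0.419,"gripper":20},{"x":5,"y":240,"z":85,"rx":0,"ry":0,"rz":-0.419,"gripper":20},{"x":9,"y":249,"z":60,"rx":0,"ry":0,"rz":-0.419,"gripper":20},{"x":9,"y":249,"z":30,"rx":0,"ry":0,"rz":-0.419,"gripper":20},{"x":9,"y":249,"z":18,"rx":0,"ry":0,"rz":-0.419,"gripper":20}]'
python3 - <<'E'
from h import *
o=[]
for n,x,y in(("scene",310,200),("side",250,230)):
    c,P,p,d=shot(n,n+"3");a=p[y:y+110,x:x+130];o.append(cv2.resize(a,None,fx=3,fy=3,interpolation=cv2.INTER_CUBIC))
cv2.imwrite("pics/crop4.png",np.hstack(o)[:,:,::-1]);print(bot.get_obs()["position"])
E
```

```text
time_s: 8.15
position: [0.4365, -0.0205, 0.0214]
tool_rot: [0.062, 0.998, 0.0, -0.0]
wrist_force: [-1.0, 0.1, -0.6]
width: 0.0229
finger_force: 58.9
[ 0.43618848 -0.02108653  0.02175884]
```

View pics/crop4.png

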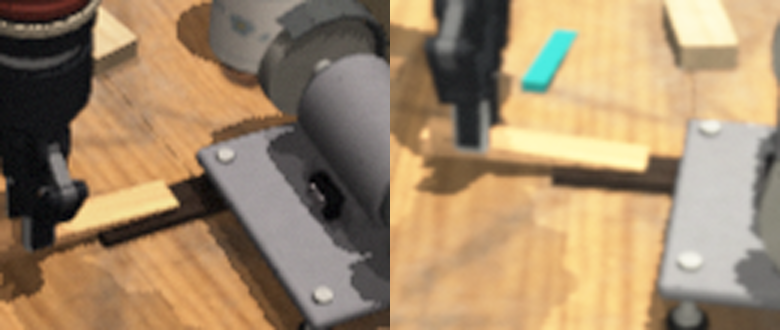

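The shim tip has corners at scene-crop (172,183) and (180,203), and side-crop (648,145) and (646,168). It hovers over the strip, whose near-right corner is at scene-crop (102,240).

```bash
python3 - <<'E'
from h import *
g=np.radians(-7.1);u=np.array([np.cos(g),np.sin(g)]);w=np.array([-u[1],u[0]]);t=np.array([.4362,-.0211])
foot=np.array([.5813,-.0403]);print("foot-tcp",(foot-t)@u,(foot-t)@w)
S=lambda a:np.array(a)/3+[310,200]
D=lambda a:(np.array(a)-[390,0])/3+[250,230]
for n,tip,bt,st in(("scene",S([(172,183),(180,203)]),S([(226,155)]),S([(102,238)])),("side",D([(648,145),(646,168)]),D([(709,128)]),D([(553,170)]))):
    c,P=pose(n);X=ray(c,P,tip,.017)[:,:2];m=X.mean(0);B=ray(c,P,bt,.042)[0,:2];s=ray(c,P,st,.010)[0,:2]
    print(n,"tip width",np.linalg.norm(X[0]-X[1]),"tip->foot",(B-m)@u,(B-m)@w,"strip corner->foot",(B-s)@u,(B-s)@w,"tip-tcp",(m-t)@u,(m-t)@w)
E
```

```text
foot-tcp 0.14636051254060192 -0.0011181989323558843
scene tip width 0.01978032644563324 tip->foot 0.03600796075228641 -0.001008886614689209 strip corner->foot 0.09827685510305305 0.012890755026933463 tip-tcp 0.11037067416733803 -0.002517679179414605
side tip width 0.026939394799489185 tip->foot 0.03743752319499742 -0.0017147578109947903 strip corner->foot 0.09417318260791652 0.012336611014239992 tip-tcp 0.10884847280294292 0.0018847955178326117
```

```bash
python3 -m crank '[{"x":11,"y":-2.4,"z":-2,"rx":0,"ry":0,"rz":0,"gripper":20},{"x":22,"y":-3.7,"z":-3,"rx":0,"ry":0,"rz":0,"gripper":20},{"x":22,"y":-3.7,"z":-3.5,"rx":0,"ry":0,"rz":0,"gripper":20},{"x":22,"y":-3.7,"z":-3.5,"rx":0,"ry":0,"rz":0,"gripper":20}]'; python3 -m crank '[{"x":0,"y":0,"z":-0.5,"rx":0,"ry":0,"rz":0,"gripper":20},{"x":0,"y":0,"z":-0.5,"rx":0,"ry":0,"rz":0,"gripper":20}]';python3 -m crank '[{"x":0,"y":0,"z":-0.5,"rx":0,"ry":0,"rz":0,"gripper":20},{"x":0,"y":0,"z":-0.5,"rx":0,"ry":0,"rz":0,"gripper":20}]'
```

```text
time_s: 8.65
position: [0.4594, -0.0255, 0.02]
tool_rot: [0.063, 0.998, -0.0, 0.0]
wrist_force: [0.4, -0.5, 0.4]
width: 0.0226
finger_force: 58.9
time_s: 8.85
position: [0.4588, -0.0251, 0.0186]
tool_rot: [0.063, 0.998, -0.0, 0.0]
wrist_force: [-0.1, 0.0, -0.7]
width: 0.0228
finger_force: 58.9
time_s: 9.05
position: [0.4588, -0.0249, 0.0178]
tool_rot: [0.063, 0.998, 0.0, 0.0]
wrist_force: [0.9, 1.2, -0.5]
width: 0.0228
finger_force: 58.9
```

```bash
python3 -m crank '[{"x":6,"y":-0.8,"z":0,"rx":0,"ry":0,"rz":0,"gripper":20},{"x":12,"y":-1.6,"z":0,"rx":0,"ry":0,"rz":0,"gripper":20},{"x":19,"y":-2.4,"z":0,"rx":0,"ry":0,"rz":0,"gripper":20},{"x":19,"y":-2.4,"z":0,"rx":0,"ry":0,"rz":0,"gripper":20},{"x":19,"y":-2.4,"z":-0.5,"rx":0,"ry":0,"rz":0,"gripper":20},{"x":19,"y":-2.4,"z":-0.5,"rx":0,"ry":0,"rz":0,"gripper":20}]';python3 -m crank '[{"x":0,"y":0,"z":-0.5,"rx":0,"ry":0,"rz":0,"gripper":20},{"x":0,"y":0,"z":-0.5,"rx":0,"ry":0,"rz":0,"gripper":20}]'
```

```text
time_s: 9.65
position: [0.4778, -0.0273, 0.0171]
tool_rot: [0.063, 0.998, 0.0, -0.0]
wrist_force: [-0.5, -0.2, -0.8]
width: 0.023
finger_force: 58.9
time_s: 9.85
position: [0.4779, -0.0273, 0.0168]
tool_rot: [0.063, 0.998, 0.0, -0.0]
wrist_force: [0.2, 0.2, 0.1]
width: 0.0229
finger_force: 59.0
```

```bash
python3 -m crank '[{"x":0,"y":0,"z":0,"rx":0,"ry":0,"rz":0,"gripper":35},{"x":0,"y":0,"z":0,"rx":0,"ry":0,"rz":0,"gripper":50},{"x":0,"y":0,"z":0,"rx":0,"ry":0,"rz":0,"gripper":50},{"x":0,"y":0,"z":15,"rx":0,"ry":0,"rz":0,"gripper":50},{"x":0,"y":0,"z":45,"rx":0,"ry":0,"rz":0,"gripper":50},{"x":-30,"y":3.7,"z":45,"rx":0,"ry":0,"rz":0,"gripper":30},{"x":-53,"y":6.6,"z":45,"rx":0,"ry":0,"rz":0,"gripper":0},{"x":-53,"y":6.6,"z":45,"rx":0,"ry":0,"rz":0,"gripper":0}]'
python3 - <<'E'
from h import *
o=[]
for n,x,y in(("scene",310,200),("side",250,230)):
    c,P,p,d=shot(n,n+"4");a=p[y:y+110,x:x+130];o.append(cv2.resize(a,None,fx=3,fy=3,interpolation=cv2.INTER_CUBIC))
cv2.imwrite("pics/crop5.png",np.hstack(o)[:,:,::-1]);print(bot.get_obs()["position"])
E
```

```text
time_s: 10.65
position: [0.4232, -0.0203, 0.0617]
tool_rot: [0.063, 0.998, 0.0, -0.0]
wrist_force: [0.5, -0.1, 0.5]
width: 0.0003
finger_force: 0.0
[ 0.42529478 -0.0209246   0.06207867]
```

View pics/crop5.png

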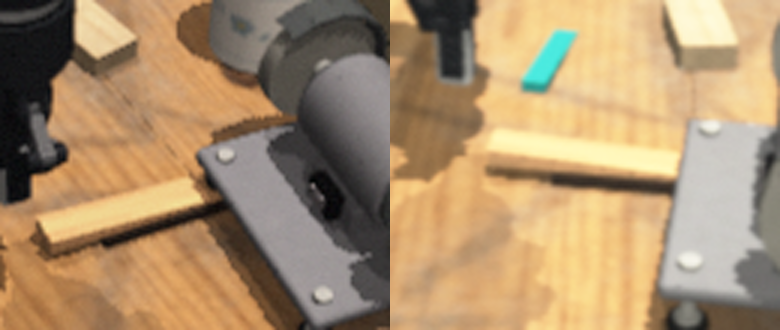

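The shim lies on the strip with its thin end under the plate. The thick end is at scene-crop (38–47,222–248) and in line with the strip. Next I'll lower the closed fingers behind it.

```bash
python3 -m crank '[{"x":0,"y":0,"z":-25,"rx":0,"ry":0,"rz":0,"gripper":0},{"x":0,"y":0,"z":-45,"rx":0,"ry":0,"rz":0,"gripper":0},{"x":0,"y":0,"z":-50,"rx":0,"ry":0,"rz":0,"gripper":0},{"x":0,"y":0,"z":-50,"rx":0,"ry":0,"rz":0,"gripper":0}]'
python3 -m crank '[{"x":5,"y":-0.6,"z":0,"rx":0,"ry":0,"rz":0,"gripper":0},{"x":10,"y":-1.2,"z":0,"rx":0,"ry":0,"rz":0,"gripper":0},{"x":15,"y":-1.9,"z":0,"rx":0,"ry":0,"rz":0,"gripper":0},{"x":20,"y":-2.5,"z":0,"rx":0,"ry":0,"rz":0,"gripper":0},{"x":20,"y":-2.5,"z":0,"rx":0,"ry":0,"rz":0,"gripper":0}]'
```

```text
time_s: 11.15
position: [0.4247, -0.0206, 0.0113]
tool_rot: [0.063, 0.998, 0.0, -0.001]
wrist_force: [-0.0, 0.2, 0.2]
width: 0.0
finger_force: 0.0
time_s: 11.65
position: [0.4458, -0.0235, 0.0122]
tool_rot: [0.063, 0.998, -0.0, 0.0]
wrist_force: [0.3, -0.8, 0.4]
width: 0.0003
finger_force: 0.0
```

```bash
cat > g.sh <<'E'
tee -a log.txt | awk '/position/{p=$2 $3}/wrist_force/{gsub(/[\[,]/,"");print p,$2,$3,$4;if($2<-2.5)exit 1}'
E
set -o pipefail
python3 -m crank '[{"x":3,"y":-0.4,"z":0,"rx":0,"ry":0,"rz":0,"gripper":0},{"x":6,"y":-0.7,"z":0,"rx":0,"ry":0,"rz":0,"gripper":0},{"x":6,"y":-0.7,"z":0,"rx":0,"ry":0,"rz":0,"gripper":0}]' | bash g.sh &&
python3 -m crank '[{"x":1,"y":-0.1,"z":0,"rx":0,"ry":0,"rz":0,"gripper":0},{"x":1,"y":-0.1,"z":0,"rx":0,"ry":0,"rz":0,"gripper":0}]' | bash g.sh &&
python3 -m crank '[{"x":1,"y":-0.1,"z":0,"rx":0,"ry":0,"rz":0,"gripper":0},{"x":1,"y":-0.1,"z":0,"rx":0,"ry":0,"rz":0,"gripper":0}]' | bash g.sh &&
python3 -m crank '[{"x":1,"y":-0.2,"z":0,"rx":0,"ry":0,"rz":0,"gripper":0},{"x":1,"y":-0.2,"z":0,"rx":0,"ry":0,"rz":0,"gripper":0}]' | bash g.sh &&
python3 -m crank '[{"x":1,"y":-0.1,"z":0,"rx":0,"ry":0,"rz":0,"gripper":0},{"x":1,"y":-0.1,"z":0,"rx":0,"ry":0,"rz":0,"gripper":0}]' | bash g.sh &&
python3 -m crank '[{"x":1,"y":-0.1,"z":0,"rx":0,"ry":0,"rz":0,"gripper":0},{"x":1,"y":-0.1,"z":0,"rx":0,"ry":0,"rz":0,"gripper":0}]' | bash g.sh &&
python3 -m crank '[{"x":1,"y":-0.2,"z":0,"rx":0,"ry":0,"rz":0,"gripper":0},{"x":1,"y":-0.2,"z":0,"rx":0,"ry":0,"rz":0,"gripper":0}]' | bash g.sh
```

```text
[0.4513,-0.024, 0.7 -0.2 0.3]
[0.452,-0.0241, 0.1 -0.4 0.8]
[0.4531,-0.0242, 0.8 0.3 0.0]
[0.4541,-0.0244, 0.7 -0.3 0.8]
[0.4551,-0.0245, -0.2 -0.7 0.8]
[0.4561,-0.0246, 0.3 0.3 0.3]
[0.4571,-0.0248, -0.3 -0.0 1.3]
```

```bash
set -o pipefail
python3 -m crank '[{"x":1,"y":-0.1,"z":0,"rx":0,"ry":0,"rz":0,"gripper":0},{"x":1,"y":-0.1,"z":0,"rx":0,"ry":0,"rz":0,"gripper":0}]' | bash g.sh &&
python3 -m crank '[{"x":1,"y":-0.1,"z":0,"rx":0,"ry":0,"rz":0,"gripper":0},{"x":1,"y":-0.1,"z":0,"rx":0,"ry":0,"rz":0,"gripper":0}]' | bash g.sh &&
python3 -m crank '[{"x":1,"y":-0.2,"z":0,"rx":0,"ry":0,"rz":0,"gripper":0},{"x":1,"y":-0.2,"z":0,"rx":0,"ry":0,"rz":0,"gripper":0}]' | bash g.sh &&
python3 -m crank '[{"x":1,"y":-0.1,"z":0,"rx":0,"ry":0,"rz":0,"gripper":0},{"x":1,"y":-0.1,"z":0,"rx":0,"ry":0,"rz":0,"gripper":0}]' | bash g.sh &&
python3 -m crank '[{"x":1,"y":-0.1,"z":0,"rx":0,"ry":0,"rz":0,"gripper":0},{"x":1,"y":-0.1,"z":0,"rx":0,"ry":0,"rz":0,"gripper":0}]' | bash g.sh &&
python3 -m crank '[{"x":1,"y":-0.1,"z":0,"rx":0,"ry":0,"rz":0,"gripper":0},{"x":1,"y":-0.1,"z":0,"rx":0,"ry":0,"rz":0,"gripper":0}]' | bash g.sh &&
python3 -m crank '[{"x":1,"y":-0.2,"z":0,"rx":0,"ry":0,"rz":0,"gripper":0},{"x":1,"y":-0.2,"z":0,"rx":0,"ry":0,"rz":0,"gripper":0}]' | bash g.sh &&
python3 -m crank '[{"x":1,"y":-0.1,"z":0,"rx":0,"ry":0,"rz":0,"gripper":0},{"x":1,"y":-0.1,"z":0,"rx":0,"ry":0,"rz":0,"gripper":0}]' | bash g.sh &&
python3 -m crank '[{"x":1,"y":-0.1,"z":0,"rx":0,"ry":0,"rz":0,"gripper":0},{"x":1,"y":-0.1,"z":0,"rx":0,"ry":0,"rz":0,"gripper":0}]' | bash g.sh
python3 - <<'E'
from h import *
o=[]
for n,x,y in(("scene",310,200),("side",250,230)):
    c,P,p,d=shot(n,n+"5");a=p[y:y+110,x:x+130];o.append(cv2.resize(a,None,fx=3,fy=3,interpolation=cv2.INTER_CUBIC))
cv2.imwrite("pics/crop6.png",np.hstack(o)[:,:,::-1])
E
```

```text
[0.4581,-0.0249, 0.3 -0.3 -0.1]
[0.4591,-0.025, 0.2 -0.5 -0.1]
[0.4601,-0.0252, -0.1 0.2 -0.4]
[0.4611,-0.0253, 0.9 0.8 0.8]
[0.4621,-0.0254, 0.6 -0.9 0.2]
[0.4631,-0.0255, 0.0 0.2 0.2]
[0.4641,-0.0257, 0.4 -0.2 -0.3]
[0.4651,-0.0258, 0.1 0.4 -0.2]
[0.4661,-0.0259, 0.4 0.3 0.0]
```

View pics/crop6.png

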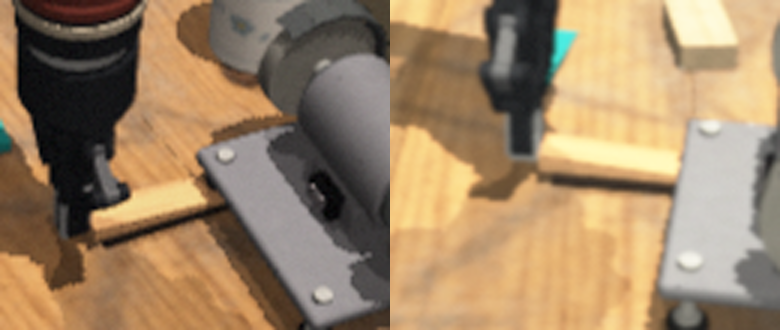

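The finger is pushing squarely on the shim's thick end, at side-crop (540,155). The shim is still in line over the strip and not touching the foot yet, so I'll continue.

```bash
set -o pipefail
python3 -m crank '[{"x":1,"y":-0.1,"z":0,"rx":0,"ry":0,"rz":0,"gripper":0},{"x":1,"y":-0.1,"z":0,"rx":0,"ry":0,"rz":0,"gripper":0}]' | bash g.sh &&
python3 -m crank '[{"x":1,"y":-0.1,"z":0,"rx":0,"ry":0,"rz":0,"gripper":0},{"x":1,"y":-0.1,"z":0,"rx":0,"ry":0,"rz":0,"gripper":0}]' | bash g.sh &&
python3 -m crank '[{"x":1,"y":-0.2,"z":0,"rx":0,"ry":0,"rz":0,"gripper":0},{"x":1,"y":-0.2,"z":0,"rx":0,"ry":0,"rz":0,"gripper":0}]' | bash g.sh &&
python3 -m crank '[{"x":1,"y":-0.1,"z":0,"rx":0,"ry":0,"rz":0,"gripper":0},{"x":1,"y":-0.1,"z":0,"rx":0,"ry":0,"rz":0,"gripper":0}]' | bash g.sh &&
python3 -m crank '[{"x":1,"y":-0.1,"z":0,"rx":0,"ry":0,"rz":0,"gripper":0},{"x":1,"y":-0.1,"z":0,"rx":0,"ry":0,"rz":0,"gripper":0}]' | bash g.sh &&
python3 -m crank '[{"x":1,"y":-0.1,"z":0,"rx":0,"ry":0,"rz":0,"gripper":0},{"x":1,"y":-0.1,"z":0,"rx":0,"ry":0,"rz":0,"gripper":0}]' | bash g.sh &&
python3 -m crank '[{"x":1,"y":-0.2,"z":0,"rx":0,"ry":0,"rz":0,"gripper":0},{"x":1,"y":-0.2,"z":0,"rx":0,"ry":0,"rz":0,"gripper":0}]' | bash g.sh &&
python3 -m crank '[{"x":1,"y":-0.1,"z":0,"rx":0,"ry":0,"rz":0,"gripper":0},{"x":1,"y":-0.1,"z":0,"rx":0,"ry":0,"rz":0,"gripper":0}]' | bash g.sh &&
python3 -m crank '[{"x":1,"y":-0.1,"z":0,"rx":0,"ry":0,"rz":0,"gripper":0},{"x":1,"y":-0.1,"z":0,"rx":0,"ry":0,"rz":0,"gripper":0}]' | bash g.sh &&
python3 -m crank '[{"x":1,"y":-0.1,"z":0,"rx":0,"ry":0,"rz":0,"gripper":0},{"x":1,"y":-0.1,"z":0,"rx":0,"ry":0,"rz":0,"gripper":0}]' | bash g.sh
```

```text
[0.4671,-0.026, 0.5 -0.2 0.3]
[0.4681,-0.0261, 0.4 0.2 -0.6]
[0.4691,-0.0263, -0.3 0.8 -0.4]
[0.4701,-0.0264, 0.3 0.2 0.1]
[0.4711,-0.0265, 0.5 -0.5 0.0]
[0.4721,-0.0266, -0.2 0.1 0.2]
[0.4731,-0.0268, 0.4 0.7 -0.3]
[0.4741,-0.0269, 0.1 0.1 0.0]
[0.4751,-0.027, 0.1 -0.4 0.1]
[0.4761,-0.0271, 0.0 -1.0 0.5]
```

```bash
set -o pipefail
python3 -m crank '[{"x":1,"y":-0.1,"z":0,"rx":0,"ry":0,"rz":0,"gripper":0},{"x":1,"y":-0.1,"z":0,"rx":0,"ry":0,"rz":0,"gripper":0}]' | bash g.sh &&
python3 -m crank '[{"x":1,"y":-0.1,"z":0,"rx":0,"ry":0,"rz":0,"gripper":0},{"x":1,"y":-0.1,"z":0,"rx":0,"ry":0,"rz":0,"gripper":0}]' | bash g.sh &&
python3 -m crank '[{"x":1,"y":-0.2,"z":0,"rx":0,"ry":0,"rz":0,"gripper":0},{"x":1,"y":-0.2,"z":0,"rx":0,"ry":0,"rz":0,"gripper":0}]' | bash g.sh &&
python3 -m crank '[{"x":1,"y":-0.1,"z":0,"rx":0,"ry":0,"rz":0,"gripper":0},{"x":1,"y":-0.1,"z":0,"rx":0,"ry":0,"rz":0,"gripper":0}]' | bash g.sh &&
python3 -m crank '[{"x":1,"y":-0.1,"z":0,"rx":0,"ry":0,"rz":0,"gripper":0},{"x":1,"y":-0.1,"z":0,"rx":0,"ry":0,"rz":0,"gripper":0}]' | bash g.sh &&
python3 -m crank '[{"x":1,"y":-0.1,"z":0,"rx":0,"ry":0,"rz":0,"gripper":0},{"x":1,"y":-0.1,"z":0,"rx":0,"ry":0,"rz":0,"gripper":0}]' | bash g.sh &&
python3 -m crank '[{"x":1,"y":-0.2,"z":0,"rx":0,"ry":0,"rz":0,"gripper":0},{"x":1,"y":-0.2,"z":0,"rx":0,"ry":0,"rz":0,"gripper":0}]' | bash g.sh &&
python3 -m crank '[{"x":1,"y":-0.1,"z":0,"rx":0,"ry":0,"rz":0,"gripper":0},{"x":1,"y":-0.1,"z":0,"rx":0,"ry":0,"rz":0,"gripper":0}]' | bash g.sh &&
python3 -m crank '[{"x":1,"y":-0.1,"z":0,"rx":0,"ry":0,"rz":0,"gripper":0},{"x":1,"y":-0.1,"z":0,"rx":0,"ry":0,"rz":0,"gripper":0}]' | bash g.sh &&
python3 -m crank '[{"x":1,"y":-0.1,"z":0,"rx":0,"ry":0,"rz":0,"gripper":0},{"x":1,"y":-0.1,"z":0,"rx":0,"ry":0,"rz":0,"gripper":0}]' | bash g.sh
```

```text
[0.4771,-0.0272, -0.3 0.7 0.9]
[0.4781,-0.0273, -0.8 -0.5 0.4]
[0.4789,-0.0275, -1.0 0.9 0.5]
[0.4796,-0.0275, -4.1 -0.0 3.2]
```

```bash
python3 - <<'E'
from h import *
for i in range(6):
    camera("side");o=bot.get_obs();print(o["wrist_force"].round(1),o["position"].round(4))
E
```

```text
[-5.9  0.4  3.7] [ 0.4796 -0.0275  0.0118]
[-5.3  1.2  3. ] [ 0.4796 -0.0275  0.0118]
[-5.   0.1  5.7] [ 0.4796 -0.0275  0.0117]
[-4.9  1.1  3.5] [ 0.4796 -0.0275  0.0118]
[-5.5  0.6  4.4] [ 0.4796 -0.0275  0.0118]
[-4.1  0.5  3.6] [ 0.4796 -0.0275  0.0118]
```

```bash
grep -E "position" log.txt | tail -16 | awk '{print $2,$4}' | tr '\n' ';'; python3 - <<'E'
from h import *
o=[]
for n,x,y in(("scene",320,225),("side",270,240)):
    c,P,p,d=shot(n,n+"6");a=p[y:y+70,x:x+80];o.append(cv2.resize(a,None,fx=5,fy=5,interpolation=cv2.INTER_CUBIC))
cv2.imwrite("pics/crop7.png",np.hstack(o)[:,:,::-1])
E
```

```text
[0.4651, 0.0119];[0.4661, 0.0118];[0.4671, 0.0119];[0.4681, 0.0118];[0.4691, 0.0118];[0.4701, 0.0118];[0.4711, 0.0118];[0.4721, 0.0119];[0.4731, 0.0118];[0.4741, 0.0118];[0.4751, 0.0118];[0.4761, 0.0118];[0.4771, 0.0119];[0.4781, 0.0118];[0.4789, 0.0118];[0.4796, 0.0118];
```

View pics/crop7.png

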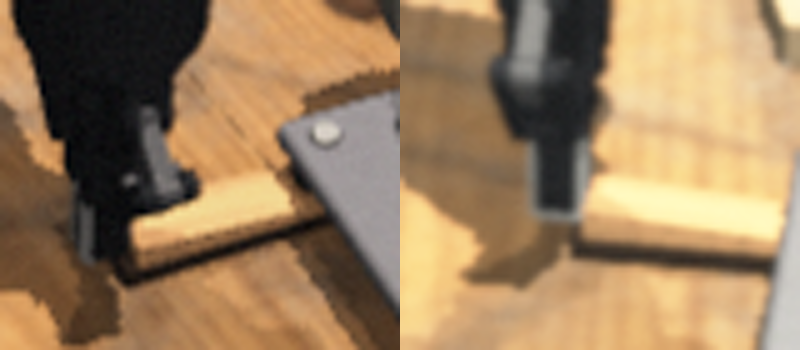

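The finger is on the shim's thick end at side-crop (585,200). The shim lies flat on the strip, the strip's front edge is at (575,250), and the push reads about 5.3 N, so it is snug. I'll back off and check nothing moved.

```bash
python3 -m crank '[{"x":-2,"y":0.2,"z":0,"rx":0,"ry":0,"rz":0,"gripper":0},{"x":-10,"y":1.2,"z":0,"rx":0,"ry":0,"rz":0,"gripper":0},{"x":-30,"y":3.7,"z":10,"rx":0,"ry":0,"rz":0,"gripper":0},{"x":-40,"y":5,"z":50,"rx":0,"ry":0,"rz":0,"gripper":0},{"x":-40,"y":40,"z":90,"rx":0,"ry":0,"rz":0,"gripper":0},{"x":-40,"y":80,"z":110,"rx":0,"ry":0,"rz":0,"gripper":0},{"x":-40,"y":120,"z":110,"rx":0,"ry":0,"rz":0,"gripper":0},{"x":-40,"y":120,"z":110,"rx":0,"ry":0,"rz":0,"gripper":0}]'
python3 - <<'E'
from h import *
# shift of the bolt / plate and of shim between push picture and now, by template match
for n,boxes in(("scene",{"bolt":(385,251),"rbolt":(417,298),"shim":(368,268)}),("side",{"bolt":(356,272),"rbolt":(350,316),"shim":(335,286)})):
    c,P,p,d=shot(n,n+"7");z=np.load(n+".npz")["p"];y=np.load(n+"6.npz")["p"]
    for k,(u,v) in boxes.items():
        for nm,q in (("start",z),("push",y)):
            if k=="shim" and nm=="start":continue
            s,r=cv2.phaseCorrelate(*(cv2.cvtColor(i[v-10:v+10,u-10:u+10],cv2.COLOR_RGB2GRAY).astype(float) for i in(q,p)))
            print(n,k,nm,np.round(s,2),round(r,2))
E
```

```text
time_s: 19.05
position: [0.4399, 0.096, 0.1229]
tool_rot: [0.061, 0.998, 0.001, 0.001]
wrist_force: [-1.1, -0.3, 0.5]
width: 0.0002
finger_force: 0.0
scene bolt start [-0.12  0.03] 0.98
scene bolt push [-0.03 -0.03] 1.01
scene rbolt start [0.09 0.01] 1.0
scene rbolt push [ 0.05 -0.04] 1.0
scene shim push [-0.24 -0.16] 0.86
side bolt start [-0.06  0.17] 1.01
side bolt push [0.11 0.03] 0.98
side rbolt start [-0.17 -0.04] 1.02
side rbolt push [-0.05  0.03] 1.0
side shim push [0.1  0.15] 1.0
```

The grinder hasn't moved and the shim has stayed put. During that push the tool also read about 4 N upward, so I'll repeat the push with the finger 4 mm higher for a cleaner reading.

```bash
set -o pipefail
python3 -m crank '[{"x":0,"y":-40,"z":0,"rx":0,"ry":0,"rz":0,"gripper":0},{"x":0,"y":-80,"z":-20,"rx":0,"ry":0,"rz":0,"gripper":0},{"x":5,"y":-115,"z":-50,"rx":0,"ry":0,"rz":0,"gripper":0},{"x":10,"y":-116.3,"z":-90,"rx":0,"ry":0,"rz":0,"gripper":0},{"x":20,"y":-117.5,"z":-106,"rx":0,"ry":0,"rz":0,"gripper":0},{"x":32,"y":-119,"z":-106,"rx":0,"ry":0,"rz":0,"gripper":0},{"x":32,"y":-119,"z":-106,"rx":0,"ry":0,"rz":0,"gripper":0},{"x":32,"y":-119,"z":-106,"rx":0,"ry":0,"rz":0,"gripper":0}]' | bash g.sh &&
python3 -m crank '[{"x":3,"y":-0.4,"z":0,"rx":0,"ry":0,"rz":0,"gripper":0},{"x":6,"y":-0.7,"z":0,"rx":0,"ry":0,"rz":0,"gripper":0},{"x":6,"y":-0.7,"z":0,"rx":0,"ry":0,"rz":0,"gripper":0}]' | bash g.sh &&
python3 -m crank '[{"x":0.5,"y":-0.1,"z":0,"rx":0,"ry":0,"rz":0,"gripper":0},{"x":0.5,"y":-0.1,"z":0,"rx":0,"ry":0,"rz":0,"gripper":0}]' | bash g.sh &&
python3 -m crank '[{"x":0.5,"y":-0.1,"z":0,"rx":0,"ry":0,"rz":0,"gripper":0},{"x":0.5,"y":-0.1,"z":0,"rx":0,"ry":0,"rz":0,"gripper":0}]' | bash g.sh &&
python3 -m crank '[{"x":0.5,"y":0,"z":0,"rx":0,"ry":0,"rz":0,"gripper":0},{"x":0.5,"y":0,"z":0,"rx":0,"ry":0,"rz":0,"gripper":0}]' | bash g.sh
python3 - <<'E'
from h import *
F=[]
for i in range(6):
    camera("side");o=bot.get_obs();F.append(o["wrist_force"])
print(np.mean(F,0).round(2),o["position"].round(4))
E
```

```text
[0.4715,-0.0273, -1.0 0.2 0.1]
[0.4785,-0.0274, 0.3 0.1 -0.1]
[0.4785,-0.0273, 0.9 -0.1 0.6]
[0.479,-0.0274, -0.1 -1.5 0.6]
[0.4795,-0.0275, 0.8 -0.5 -0.1]
[0.09 0.08 0.08] [ 0.4794 -0.0275  0.0158]
```

```bash
set -o pipefail
python3 -m crank '[{"x":0.5,"y":-0.1,"z":0,"rx":0,"ry":0,"rz":0,"gripper":0},{"x":0.5,"y":-0.1,"z":0,"rx":0,"ry":0,"rz":0,"gripper":0}]' | bash g.sh &&
python3 -m crank '[{"x":0.5,"y":-0.1,"z":0,"rx":0,"ry":0,"rz":0,"gripper":0},{"x":0.5,"y":-0.1,"z":0,"rx":0,"ry":0,"rz":0,"gripper":0}]' | bash g.sh &&
python3 -m crank '[{"x":0.5,"y":0,"z":0,"rx":0,"ry":0,"rz":0,"gripper":0},{"x":0.5,"y":0,"z":0,"rx":0,"ry":0,"rz":0,"gripper":0}]' | bash g.sh
python3 - <<'E'
from h import *
F=[]
for i in range(8):
    camera("side");o=bot.get_obs();F.append(o["wrist_force"])
print(np.mean(F,0).round(2),o["position"].round(4))
E
```

```text
[0.4796,-0.0275, -2.3 0.2 1.3]
[0.4798,-0.0275, -6.0 -0.6 3.5]
[-5.39  0.73  3.98] [ 0.4798 -0.0275  0.0157]
```

A clean repeat held at the same spot with about 5.4 N of push, so it is snug. I'll withdraw and hand in.

```bash
python3 -m crank '[{"x":-2,"y":0.2,"z":0,"rx":0,"ry":0,"rz":0,"gripper":0},{"x":-10,"y":1.2,"z":0,"rx":0,"ry":0,"rz":0,"gripper":0},{"x":-30,"y":3.7,"z":10,"rx":0,"ry":0,"rz":0,"gripper":0},{"x":-40,"y":5,"z":50,"rx":0,"ry":0,"rz":0,"gripper":0},{"x":-40,"y":5,"z":90,"rx":0,"ry":0,"rz":0,"gripper":0},{"x":-40,"y":5,"z":90,"rx":0,"ry":0,"rz":0,"gripper":0},{"x":-40,"y":5,"z":90,"rx":0,"ry":0,"rz":0,"gripper":0}]' && python3 -c "
from station import bot
print(bot.close_job())"
```

```text
time_s: 22.65
position: [0.4411, -0.023, 0.1067]
tool_rot: [0.063, 0.998, -0.0, 0.001]
wrist_force: [1.1, 0.4, -0.2]
width: 0.0004
finger_force: 0.0
the job is handed in; nothing more can be done
None
```

I handed the job in at 22.7 s with the strip under the short foot, the shim pushed in on top of it at about 5.4 N, and both let go. The foot load could not be measured directly: I estimate 2.6 to 6.3 N (1 to 8 N is snug). The grinder did not visibly move, and no verdict came back.

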